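# Dress the glass-dome display with the three small tins

## Robot

A 6-joint arm with a two-finger parallel gripper is mounted at the origin on a cart in front of the work surface, level with it; the furniture and walls round the work are solid. World frame = base frame: x ahead of the robot, y to its left, z up, the work surface at z = 0. Lengths are in m, angles in rad, forces in N, time in s.
With the tool pointing down it reaches from about 0.3 to 0.775 m from the base axis. Payload 14.6 kg.
Tool frame: the origin (TCP) lies at the very end of the fingers, on their centre line; the grasp point (between the pads) lies 19 mm behind it (grasp_offset is the distance from the TCP to the grasp point, in m); z points along the fingers, y is the line along which they close (so a half turn about z gives the same grasp; the last joint's range is limited). The gripper opens to 85 mm and grips with 20 to 120 N. Pads are 22 mm wide; open, the fingers measure 114 mm over their backs; the gripper's body (76 mm by 85 mm) begins 54 mm behind the grasp point. The pads swing forward as they close: fully open they stand 13 mm farther back than shut.
Start: joints at [1.174, 0.3, 1.521, -0, 1.321, -0.067], TCP at [0.178, 0.52, 0.231] pointing down, gripper open.
Joint ranges: [-3.03, 3.03], [-0.79, 2.21], [0.23, 2.52], [-1.04, 4.18], [0, 3.07], [-2.55, 2.55]. Speed limits (rad/s): [2.22, 2.22, 2.57, 3.14, 3.14, 3.14].

## Interface

Orientations are given as a unit quaternion [w, x, y, z].
In Python, from station import state, camera, camera_params, finish_job, search_frame, tip_of, grasp_offset gives the robot as it stands.
- The arm moves only by the tool send_rows, never from a script. Its argument "deltas" is a list of rows, each an object with "jaw": the opening, from 0 (shut) to 1 (fully open); "slide": the shift along the tool's x, y, z in cm, a list of three; "twist": the turn about the tool's z in rad. A call has exactly 8 rows; each row shifts and turns the commanded pose from where the row before left it, along the tool's axes as they then stand; what a row does not reach is not made up. A row lasts 1/12 s, in which the tool goes at most 41.7 mm and 7.16 degrees, less where a joint would pass 70% of its speed; a pose out of reach is approached as far as the arm can. A call with a gripper value outside its range is refused whole. The fingers move at their own pace and stop on an object; "grip_force" is the grip in N (left out, the last holds). Time passes only in rows, so rows that do not move let the fingers close, or fill a call up. It gives the time, the measured TCP pose, the force, the opening and the grip force at its end, in the units of the state.
- state(): the state, without advancing time (a new reading comes with each control period).
- camera(name): name is "scene" or "top"; returns the picture (384x512x3 uint8, red, green, blue); there is no depth.
- camera_params(name): a dict with "vfov" (degrees; the focal length in pixels is half the picture's height over the tangent of half this angle, whatever the lens; pixels are square), "cx", "cy" (the principal point, pixels), "R" (3x3) and "t" (3): a world point X has camera coordinates R X + t. Camera axes: x right, y down, z forward; pixel columns grow to the right and rows downward; lengths in m; the calibration is good to about 2 mm. A picture is of the moment at which its call begins. camera_params takes no time and is no camera call.
- finish_job(): hands the job in; it is judged then, once.
Trained networks look in the newest picture that a camera, given by its name, has taken for a name from the list of things; names that differ only in an ending like _2 or _b are one class to them, and where a whole thing is asked for, a point or a joint stands for the part that bears it (a point fixed in the world has none). Each returns a list of dicts, best first, with "score" (0 to 1); they miss things now and then, are a little off and sometimes report something else, mostly with a low value. They report only what shows in the picture. A call takes as long as a camera call.
- search_frame(camera, label): "xyz" ([x, y, z] in m, in world coordinates, good to about 4 mm: the middle of the surface that is visible of it).
- tip_of(camera, label): "xyz" ([x, y, z] in m, in world coordinates, good to about 4 mm: a listed point, or the origin of a listed thing).
The state is a dict: "time_s": time; "joint_pos": joint angles; "dq": joint speeds; "joint_efforts": joint torques, N m; "position": TCP position; "tool_rot": TCP orientation; "contact_force": force on the tool from outside, world axes, zero at the start; "moment": the same for the moment, N m; "opening": opening from 0.0 (shut) to 1.0 (fully open); "grip_force": force on a finger pad.
Only numpy, scipy, OpenCV 4.12 (cv2) and the standard library are available. Lean on these libraries where they do the work, as an engineer would, in place of code of your own. Each camera call takes 0.05 s, during which the arm holds its last target. There are 200 camera calls.

## Task

Set up the display for the stall: stand the three smaller slip-lid tins upright on the round beech board, close together so that the glass dome goes over them - the tall green one at the back, in the middle (the back is the side farther from the robot), the sand-coloured one at the front left, and the smallest, pale grey one at the front right. Then lift the glass dome by its knob and lower it gently over the tins, so that it stands level and centred with its whole rim on the board. Leave the big red tin and the blue soap bar where they are.

Things in the scene. Friction and masses are not known exactly. Their poses are not given: they have to be found in the camera images.
- board: Round beech board, 212 mm across, 16 mm thick, lying loose and flat on the table. Origin: centre of its underside; its top face is 16 mm above it. x points away from the robot (back), y to the robot's left, z up.
- dome: Clear glass cake dome, open below, standing on its rim: 190 mm outside diameter, straight-sided to 60 mm, then curving in to a closed crown at 139 mm; a knob on top makes it 170 mm in all. Glass up to 5 mm thick: inner radius 90 mm at the rim, 83 mm at 85 mm height. 0.5 to 0.75 kg. Origin: centre of the rim plane; z up. Lift it by the knob.
- dome_knob (a point): Centre of the widest part of the dome's glass knob, on the dome's axis, 157 mm above its rim: 32 mm diameter from 152 to 162 mm, 22 mm diameter above that to the top at 170 mm, a 14 mm neck below down to the crown at 139 mm.
- tin_green: Dark green round slip-lid tin with a small yellow price label, 64 mm diameter, 85 mm tall, standing. Origin: centre of its underside; z up along its axis. Lid fixed.
- tin_sand: Sand-coloured (cream to tan) round slip-lid tin with a small yellow price label, 60 mm diameter, 70 mm tall, standing. Origin: centre of its underside; z up along its axis. Lid fixed.
- tin_grey: Pale grey, almost white round slip-lid tin with a small yellow price label, the smallest: 52 mm diameter, 60 mm tall, standing. Origin: centre of its underside; z up along its axis. Lid fixed.
- tin_red: Big red round slip-lid tin, 68 mm diameter, 100 mm tall, standing among the others; not part of the display, stays where it is. Origin: centre of its underside.
- soap_blue: Blue-grey wrapped soap bar with a pale band, about 70 x 85 mm and 35 mm tall, lying among the tins; not part of the display, stays where it is. Origin: centre of its underside.

How it is judged:
By the outcome, as a careful person would: the job done as asked, in the order asked, and still so for the second after the job is handed in, with the robot touching nothing.
It also fails if it takes over 101 s, if anything falls off the work surface, if the arm or the gripper's body presses on something with over 40 N, if the wrist force passes 120 N, or if a joint passes its speed limit or range.

## Working session

There is one attempt and no reset: what is moved stays moved. The work goes in short steps, Python scripts to look and compute and a tool call to move; the robot and the scene stay as the last step left them, time stands still between calls to the robot, and variables do not carry over. Pictures are saved under pics/ and viewed, at most 14 in all, crops included, and the job is handed in when it is done.

Besides the shell and the picture viewer there is one more tool, called after ">>>" as a command line: name --argument value ..., lists and objects as JSON in quotes. send_rows: Moves the arm, as the interface text tells. Its arguments: {"type":"object","properties":{"deltas":{"type":"array"},"grip_force":{"type":"number"}},"required":["deltas"]}

```bash
mkdir -p pics; python3 - <<'E'
from station import *
import cv2,numpy as np
s=state();print(s['time_s'],s['position'],s['tool_rot'],s['opening'],grasp_offset)
for c in('scene','top'):
    cv2.imwrite(f'pics/{c}0.png',camera(c)[:,:,::-1])
    p=camera_params(c);print(c,p['vfov'],-np.array(p['R']).T@p['t'],np.round(p['R'],2).tolist())
    for n in 'board dome dome_knob tin_green tin_sand tin_grey tin_red soap_blue'.split():
        print(n,[(np.round(d['xyz'],3).tolist(),round(d['score'],2)) for d in tip_of(c,n)[:2]])
print(state()['time_s'])
E
```

```text
0.0 [0.17801016 0.52015506 0.23071729] [-1.30454637e-04  1.64140504e-01  9.86436804e-01 -5.55942833e-04] 0.9944347237651816 0.0187
scene 42.89256975948474 [-0.33482538 -0.50911608  1.1445158 ] [[0.46, -0.89, 0.01], [-0.66, -0.35, -0.67], [0.6, 0.3, -0.74]]
board [([0.58, -0.06, 0.002], 0.71), ([0.427, 0.014, -0.004], 0.33)]
dome [([0.533, 0.23, 0.001], 0.77)]
dome_knob [([0.534, 0.227, 0.156], 0.61)]
tin_green [([0.459, -0.264, -0.005], 0.62)]
tin_sand [([0.584, -0.244, -0.001], 0.92), ([0.534, 0.23, 0.158], 0.72)]
tin_grey [([0.423, 0.015, -0.005], 0.82), ([0.587, -0.247, 0.002], 0.75)]
tin_red [([0.433, -0.129, 0.0], 0.71)]
soap_blue [([0.524, -0.367, 0.002], 0.64)]
top 44.75228033531661 [ 0.25423193 -0.09511047  1.21979102] [[0.07, -1.0, -0.0], [-0.97, -0.06, -0.22], [0.22, 0.02, -0.98]]
board [([0.579, -0.062, -0.002], 0.76), ([0.425, 0.012, -0.004], 0.51)]
dome [([0.537, 0.229, -0.003], 0.91), ([0.521, -0.373, 0.0], 0.72)]
dome_knob [([0.538, 0.232, 0.158], 0.86)]
tin_green [([0.464, -0.262, 0.001], 0.58)]
tin_sand [([0.582, -0.243, -0.002], 0.96)]
tin_grey [([0.424, 0.012, -0.004], 0.64)]
tin_red [([0.44, -0.13, -0.001], 0.74)]
soap_blue []
0.9
```

View pics/scene0.png

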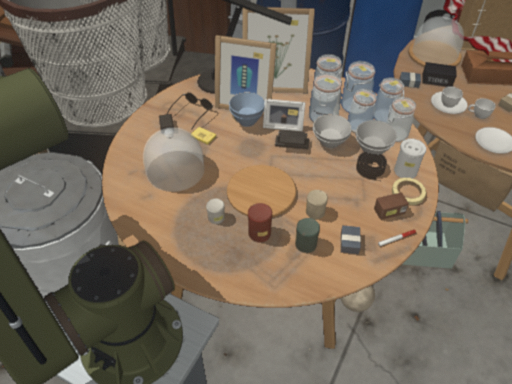

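View pics/top0.png

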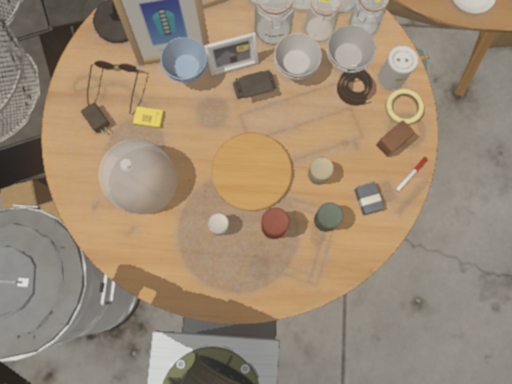

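The scene view shows the dome at (173,160), board (262,190), grey tin (216,210), red (260,222), green (307,235), sand (316,205) and soap (350,238). The top view agrees, with the board at (252,171) and the dome at (138,176). I'll project the averaged estimates back onto the top view to check them.

```bash
cat >h.py <<'E'
import numpy as np,cv2
from station import *
def proj(c,X):
    p=camera_params(c);f=192/np.tan(np.radians(p['vfov'])/2)
    q=np.asarray(X)@np.array(p['R']).T+p['t'];return q[:,:2]/q[:,2:]*f+[p['cx'],p['cy']]
A=np.linspace(0,2*np.pi,90)
def circ(x,y,z,r):return np.c_[x+r*np.cos(A),y+r*np.sin(A),0*A+z]
def overlay(c,img,circles,box,k,out):
    x0,y0,x1,y1=box;im=cv2.resize(np.ascontiguousarray(img[y0:y1,x0:x1,::-1]),None,fx=k,fy=k,interpolation=cv2.INTER_CUBIC)
    for a in circles:
        P=((proj(c,circ(*a))-[x0,y0]+.5)*k).astype(np.int32);cv2.polylines(im,[P],True,(255,0,255),1)
    cv2.imwrite(out,im)
def move(dx,dy):
    "world shift -> tool slide cm"
    w,x,y,z=state()['tool_rot'];from scipy.spatial.transform import Rotation as R
    return R.from_quat([x,y,z,w]).inv().apply([dx*100,dy*100,0])
E
python3 - <<'E'
from h import *
img=cv2.imread('pics/top0.png')[:,:,::-1]
C=[(.58,-.061,.016,.106),(.462,-.263,.085,.032),(.583,-.244,.07,.03),(.4235,.0135,.06,.026),(.437,-.13,.1,.034),(.536,.23,0,.095),(.536,.23,.17,.011),(.536,.23,.157,.016)]
overlay('top',img,C,(90,120,350,245),3,'pics/ov.png')
img=cv2.imread('pics/scene0.png')[:,:,::-1]
overlay('scene',img,C,(135,110,335,255),4,'pics/ov2.png')
E
```

```text
(no output)
```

View pics/ov.png

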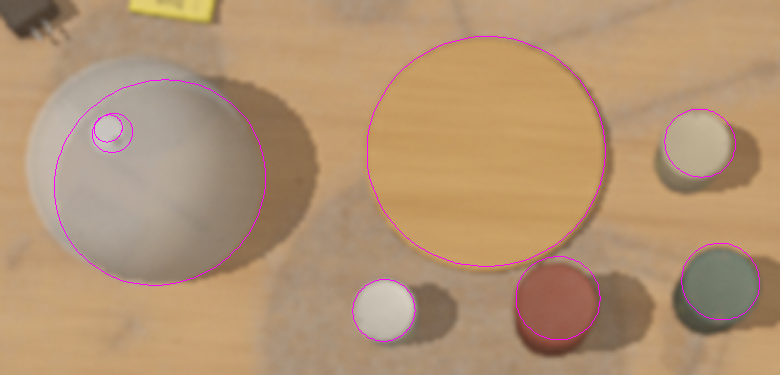

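View pics/ov2.png

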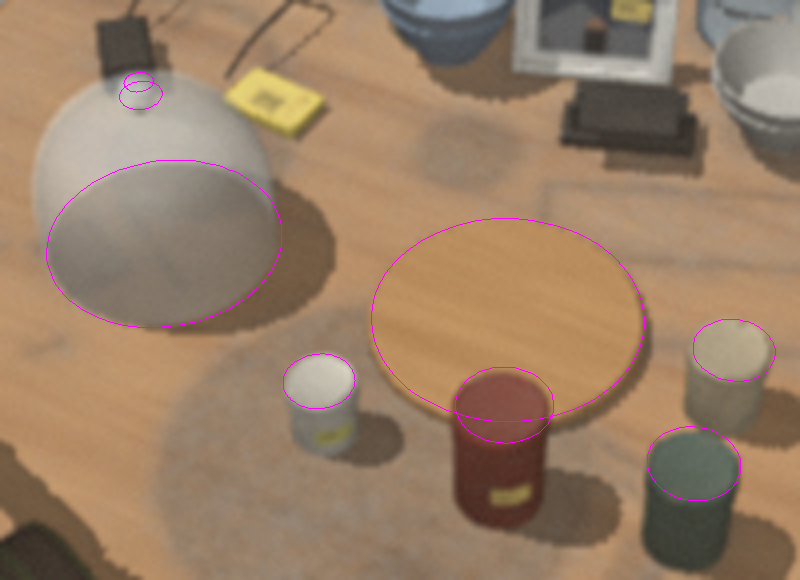

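Estimates are within about 2 mm. Going to the green tin with the yaw set to 45°.

>>> send_rows --deltas '[{"jaw": 1,"slide": [0,0,0],"twist": 0.114},{"jaw": 1,"slide": [0,0,0],"twist": 0.114},{"jaw": 1,"slide": [0,0,0],"twist": 0.114},{"jaw": 1,"slide": [0,0,0],"twist": 0.114},{"jaw": 1,"slide": [-3.7,-1.7,0],"twist": 0},{"jaw": 1,"slide": [-3.7,-1.7,0],"twist": 0},{"jaw": 1,"slide": [-3.7,-1.7,0],"twist": 0},{"jaw": 1,"slide": [-3.7,-1.7,0],"twist": 0}]' --grip_force 40

```text
time_s: 1.57
position: [0.2347, 0.3659, 0.2311]
tool_rot: [0.0, 0.383, 0.924, -0.0]
contact_force: [1.7, 0.4, 0.4]
opening: 1.001
grip_force: 0.0
```

>>> send_rows --deltas '[{"jaw": 1,"slide": [-3.7,-1.7,0],"twist": 0},{"jaw": 1,"slide": [-3.7,-1.7,0],"twist": 0},{"jaw": 1,"slide": [-3.7,-1.7,0],"twist": 0},{"jaw": 1,"slide": [-3.7,-1.7,0],"twist": 0},{"jaw": 1,"slide": [-3.7,-1.7,0],"twist": 0},{"jaw": 1,"slide": [-3.7,-1.7,0],"twist": 0},{"jaw": 1,"slide": [-3.7,-1.7,0],"twist": 0},{"jaw": 1,"slide": [-3.7,-1.7,0],"twist": 0}]'

```text
time_s: 2.23
position: [0.3478, 0.0601, 0.2317]
tool_rot: [0.001, 0.383, 0.924, 0.0]
contact_force: [1.0, 1.2, 1.7]
opening: 0.996
grip_force: 0.0
```

>>> send_rows --deltas '[{"jaw": 1,"slide": [-3.7,-1.7,0],"twist": 0},{"jaw": 1,"slide": [-3.7,-1.7,0],"twist": 0},{"jaw": 1,"slide": [-3.7,-1.7,0],"twist": 0},{"jaw": 1,"slide": [-3.7,-1.7,0],"twist": 0},{"jaw": 1,"slide": [-3.7,-1.7,0],"twist": 0},{"jaw": 1,"slide": [-3.7,-1.7,0],"twist": 0},{"jaw": 1,"slide": [-3.7,-1.7,0],"twist": 0},{"jaw": 1,"slide": [0,0,0],"twist": 0}]'

```text
time_s: 2.9
position: [0.4475, -0.2103, 0.2305]
tool_rot: [-0.0, 0.385, 0.923, -0.0]
contact_force: [0.2, 0.8, 0.2]
opening: 1.001
grip_force: 0.0
```

```bash
cat > g.py <<'E'
import sys
from h import *
s=state();p=np.array(s['position']);T=np.array([float(a) for a in sys.argv[1:4]])
w,x,y,z=s['tool_rot'];from scipy.spatial.transform import Rotation as R
r=R.from_quat([x,y,z,w]);m=r.as_matrix()
print(round(s['time_s'],2),'pos',p.round(4),'yaw',np.degrees(np.arctan2(m[1,1],m[0,1])).round(1),'tilt',m[:,2].round(3),'F',np.round(s['contact_force'],1),'op',round(s['opening'],3),'gf',round(s['grip_force'],1))
print('slide cm',(r.inv().apply(T-p)*100).round(2),'q',np.round(s['joint_pos'],2))
E
python3 g.py .460 -.263 .036
```

```text
2.9 pos [ 0.4475 -0.2103  0.2305] yaw 44.8 tilt [-0.    -0.001 -1.   ] F [0.2 0.8 0.2] op 1.001 gf 0.0
slide cm [-4.62 -2.81 19.46] q [-0.51  0.18  1.68 -0.    1.29 -1.29]
```

>>> send_rows --deltas '[{"jaw": 1,"slide": [-2.31,-1.4,0],"twist": 0},{"jaw": 1,"slide": [-2.31,-1.4,0],"twist": 0},{"jaw": 1,"slide": [0,0,3.0],"twist": 0},{"jaw": 1,"slide": [0,0,3.5],"twist": 0},{"jaw": 1,"slide": [0,0,3.5],"twist": 0},{"jaw": 1,"slide": [0,0,3.5],"twist": 0},{"jaw": 1,"slide": [0,0,3.5],"twist": 0},{"jaw": 1,"slide": [0,0,2.4],"twist": 0}]'

```text
time_s: 3.57
position: [0.4584, -0.257, 0.0344]
tool_rot: [-0.001, 0.383, 0.924, 0.0]
contact_force: [-0.1, -0.5, 0.3]
opening: 1.0
grip_force: 0.0
```

>>> send_rows --deltas '[{"jaw": 1,"slide": [0,0,0],"twist": 0},{"jaw": 0.5,"slide": [0,0,0],"twist": 0},{"jaw": 0.5,"slide": [0,0,0],"twist": 0},{"jaw": 0.5,"slide": [0,0,0],"twist": 0},{"jaw": 0.5,"slide": [0,0,0],"twist": 0},{"jaw": 0.5,"slide": [0,0,0],"twist": 0},{"jaw": 0.5,"slide": [0,0,0],"twist": 0},{"jaw": 0.5,"slide": [0,0,0],"twist": 0}]'

```text
time_s: 4.23
position: [0.4603, -0.2583, 0.0392]
tool_rot: [0.002, 0.383, 0.924, -0.0]
contact_force: [-0.0, 0.7, 9.6]
opening: 0.746
grip_force: 44.7
```

```bash
python3 g.py .619 -.061 .153
```

```text
4.23 pos [ 0.4603 -0.2583  0.0392] yaw 45.0 tilt [ 0.003 -0.002 -1.   ] F [-0.   0.7  9.6] op 0.746 gf 44.7
slide cm [  2.7   25.18 -11.37] q [-0.58  0.49  1.75 -0.    0.9  -1.37]
```

>>> send_rows --deltas '[{"jaw": 0.5,"slide": [0,0,-2.0],"twist": 0},{"jaw": 0.5,"slide": [0,0,-3.4],"twist": 0},{"jaw": 0.5,"slide": [0,0,-3.0],"twist": 0},{"jaw": 0.5,"slide": [0,0,-3.0],"twist": 0},{"jaw": 0.5,"slide": [0.3,2.5,0],"twist": 0},{"jaw": 0.5,"slide": [0.3,3.4,0],"twist": 0},{"jaw": 0.5,"slide": [0.3,3.4,0],"twist": 0},{"jaw": 0.5,"slide": [0.4,3.4,0],"twist": 0}]'

```text
time_s: 4.9
position: [0.5409, -0.1577, 0.1525]
tool_rot: [0.001, 0.383, 0.924, 0.0]
contact_force: [0.0, -0.7, -1.2]
opening: 0.745
grip_force: 44.8
```

>>> send_rows --deltas '[{"jaw": 0.5,"slide": [0.4,3.4,0],"twist": 0},{"jaw": 0.5,"slide": [0.4,3.4,0],"twist": 0},{"jaw": 0.5,"slide": [0.3,3.4,0],"twist": 0},{"jaw": 0.5,"slide": [0.3,2.2,0],"twist": 0},{"jaw": 0.5,"slide": [0,0,0],"twist": 0},{"jaw": 0.5,"slide": [0,0,0],"twist": 0},{"jaw": 0.5,"slide": [0,0,0],"twist": 0},{"jaw": 0.5,"slide": [0,0,0],"twist": 0}]'

```text
time_s: 5.57
position: [0.6175, -0.062, 0.1517]
tool_rot: [0.0, 0.383, 0.924, 0.0]
contact_force: [0.4, 0.8, -0.9]
opening: 0.748
grip_force: 44.9
```

```bash
python3 g.py .619 -.061 .057; python3 - <<'E'
from h import *
for c in('top','scene'):
    im=camera(c);cv2.imwrite(f'pics/{c}1.png',im[:,:,::-1])
    print(c,[(np.round(d['xyz'],3),round(d['score'],2)) for d in tip_of(c,'tin_green')[:2]])
E
```

```text
5.57 pos [ 0.6175 -0.062   0.1517] yaw 44.9 tilt [ 0. -0. -1.] F [ 0.4  0.8 -0.9] op 0.748 gf 44.9
slide cm [-0.04  0.18  9.47] q [-0.16  0.53  1.39 -0.    1.22 -0.94]
top []
scene [(array([ 0.623, -0.066,  0.109]), 0.95)]
```

>>> send_rows --deltas '[{"jaw": 0.5,"slide": [0.4,0.15,0],"twist": 0},{"jaw": 0.5,"slide": [0,0,3.0],"twist": 0},{"jaw": 0.5,"slide": [0,0,3.0],"twist": 0},{"jaw": 0.5,"slide": [0,0,2.0],"twist": 0},{"jaw": 0.5,"slide": [0,0,1.0],"twist": 0},{"jaw": 0.5,"slide": [0,0,0.4],"twist": 0},{"jaw": 0.5,"slide": [0,0,0],"twist": 0},{"jaw": 0.5,"slide": [0,0,0],"twist": 0}]'

```text
time_s: 6.43
position: [0.6167, -0.0574, 0.0586]
tool_rot: [0.001, 0.383, 0.924, 0.0]
contact_force: [0.3, 0.3, -1.7]
opening: 0.742
grip_force: 44.9
```

```bash
python3 g.py .619 -.061 .055; python3 - <<'E'
from h import *
for c in('top','scene'):
    im=camera(c)
    if c=='scene': overlay('scene',im,[(.579,-.061,.016,.106),(.619,-.061,.016,.032),(.619,-.061,.101,.032)],(220,90,340,230),4,'pics/ov3.png')
    print(c,[(np.round(d['xyz'],3),round(d['score'],2)) for d in tip_of(c,'tin_green')[:2]])
E
```

```text
6.43 pos [ 0.6167 -0.0574  0.0586] yaw 45.0 tilt [ 0.002 -0.    -1.   ] F [ 0.3  0.3 -1.7] op 0.742 gf 44.9
slide cm [-0.42 -0.1   0.36] q [-0.15  0.63  1.46  0.    1.04 -0.94]
top []
scene [(array([ 0.621, -0.058,  0.019]), 0.74), (array([ 0.523, -0.373,  0.001]), 0.27)]
```

View pics/ov3.png

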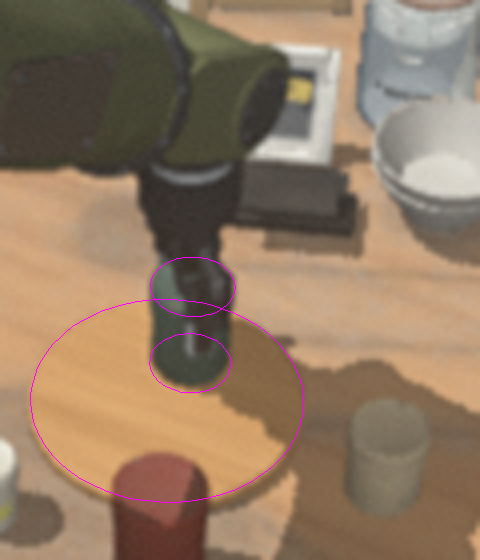

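The green tin sits at the projected outline, with its base at about (190,390) in the crop. Lowering the last few mm.

>>> send_rows --deltas '[{"jaw": 0.5,"slide": [0,0,0.15],"twist": 0},{"jaw": 0.5,"slide": [0,0,0.1],"twist": 0},{"jaw": 0.5,"slide": [0,0,0.1],"twist": 0},{"jaw": 0.5,"slide": [0,0,0.1],"twist": 0},{"jaw": 0.5,"slide": [0,0,0],"twist": 0},{"jaw": 0.5,"slide": [0,0,0],"twist": 0},{"jaw": 0.5,"slide": [0,0,0],"twist": 0},{"jaw": 0.5,"slide": [0,0,0],"twist": 0}]'

```text
time_s: 7.3
position: [0.6165, -0.0574, 0.0552]
tool_rot: [0.001, 0.383, 0.924, 0.0]
contact_force: [-12.7, 1.3, 22.3]
opening: 0.741
grip_force: 46.8
```

>>> send_rows --deltas '[{"jaw": 0.5,"slide": [0,0,-0.1],"twist": 0},{"jaw": 0.5,"slide": [0,0,-0.1],"twist": 0},{"jaw": 1,"slide": [0,0,0],"twist": 0},{"jaw": 1,"slide": [0,0,0],"twist": 0},{"jaw": 1,"slide": [0,0,0],"twist": 0},{"jaw": 1,"slide": [0,0,0],"twist": 0},{"jaw": 1,"slide": [0,0,-2],"twist": 0},{"jaw": 1,"slide": [0,0,-3],"twist": 0}]'

```text
time_s: 7.97
position: [0.6146, -0.0571, 0.1025]
tool_rot: [-0.003, 0.383, 0.924, -0.001]
contact_force: [-0.5, -0.1, 0.2]
opening: 1.0
grip_force: 0.0
```

>>> send_rows --deltas '[{"jaw": 1,"slide": [0,0,-3.5],"twist": 0},{"jaw": 1,"slide": [0,0,-3],"twist": 0},{"jaw": 1,"slide": [-1.8,-2.6,0],"twist": 0},{"jaw": 1,"slide": [-1.8,-2.6,0],"twist": 0},{"jaw": 1,"slide": [-1.8,-2.6,0],"twist": 0},{"jaw": 1,"slide": [-1.8,-2.6,0],"twist": 0},{"jaw": 1,"slide": [-1.8,-2.6,0],"twist": 0},{"jaw": 1,"slide": [-1.8,-2.5,0],"twist": 0}]'

```text
time_s: 8.63
position: [0.5822, -0.2449, 0.1697]
tool_rot: [-0.0, 0.383, 0.924, -0.0]
contact_force: [1.3, 0.6, 0.4]
opening: 0.999
grip_force: 0.0
```

```bash
python3 - <<'E'
from h import *
camera('scene');camera('top')
for c in('top','scene'):
  for n in ('tin_green','tin_sand'):
    print(c,n,[(np.round(d['xyz'],3),round(d['score'],2)) for d in tip_of(c,n)[:1]])
E
python3 g.py .583 -.243 .03
```

```text
top tin_green [(array([ 0.621, -0.06 ,  0.021]), 0.57)]
top tin_sand [(array([ 0.422,  0.012, -0.003]), 0.47)]
scene tin_green [(array([ 0.585, -0.244, -0.   ]), 0.65)]
scene tin_sand [(array([ 0.584, -0.243, -0.   ]), 0.9)]
8.93 pos [ 0.5829 -0.2425  0.1697] yaw 45.0 tilt [-0.  0. -1.] F [-0.1  0.1  0.5] op 1.001 gf 0.0
slide cm [-0.04 -0.03 13.97] q [-0.45  0.53  1.34  0.    1.27 -1.24]
```

>>> send_rows --deltas '[{"jaw": 1,"slide": [0,0,3],"twist": 0},{"jaw": 1,"slide": [0,0,3.5],"twist": 0},{"jaw": 1,"slide": [0,0,3.5],"twist": 0},{"jaw": 1,"slide": [0,0,2.5],"twist": 0},{"jaw": 1,"slide": [0,0,1.5],"twist": 0},{"jaw": 1,"slide": [0,0,0],"twist": 0},{"jaw": 1,"slide": [0,0,0],"twist": 0},{"jaw": 0.4,"slide": [0,0,0],"twist": 0}]'

```text
time_s: 9.6
position: [0.5837, -0.243, 0.0314]
tool_rot: [0.001, 0.382, 0.924, -0.0]
contact_force: [0.1, -0.6, 2.0]
opening: 0.882
grip_force: 0.0
```

>>> send_rows --deltas '[{"jaw": 0.4,"slide": [0,0,0],"twist": 0},{"jaw": 0.4,"slide": [0,0,0],"twist": 0},{"jaw": 0.4,"slide": [0,0,0],"twist": 0},{"jaw": 0.4,"slide": [0,0,0],"twist": 0},{"jaw": 0.4,"slide": [0,0,0],"twist": 0},{"jaw": 0.4,"slide": [0,0,0],"twist": 0},{"jaw": 0.4,"slide": [0,0,0],"twist": 0},{"jaw": 0.4,"slide": [0,0,0],"twist": 0}]'

```text
time_s: 10.27
position: [0.5837, -0.2434, 0.0317]
tool_rot: [0.002, 0.383, 0.924, 0.0]
contact_force: [0.6, 2.6, 6.3]
opening: 0.693
grip_force: 43.1
```

```bash
python3 g.py .559 -.029 .155
```

```text
10.27 pos [ 0.5837 -0.2434  0.0317] yaw 45.0 tilt [ 0.003 -0.001 -1.   ] F [0.6 2.6 6.3] op 0.693 gf 43.1
slide cm [ 16.88  13.42 -12.36] q [-0.45  0.7   1.43  0.    1.01 -1.24]
```

>>> send_rows --deltas '[{"jaw": 0.4,"slide": [0,0,-2.5],"twist": 0},{"jaw": 0.4,"slide": [0,0,-3.4],"twist": 0},{"jaw": 0.4,"slide": [0,0,-3.4],"twist": 0},{"jaw": 0.4,"slide": [0,0,-3.0],"twist": 0},{"jaw": 0.4,"slide": [2,1.5,0],"twist": 0},{"jaw": 0.4,"slide": [2.5,2,0],"twist": 0},{"jaw": 0.4,"slide": [2.8,2.2,0],"twist": 0},{"jaw": 0.4,"slide": [2.8,2.2,0],"twist": 0}]'

```text
time_s: 10.93
position: [0.5669, -0.1148, 0.1536]
tool_rot: [0.001, 0.383, 0.924, 0.0]
contact_force: [1.3, 1.0, -1.3]
opening: 0.697
grip_force: 43.8
```

>>> send_rows --deltas '[{"jaw": 0.4,"slide": [2.8,2.2,0],"twist": 0},{"jaw": 0.4,"slide": [2.5,2.0,0],"twist": 0},{"jaw": 0.4,"slide": [1.5,1.3,0],"twist": 0},{"jaw": 0.4,"slide": [0,0,0],"twist": 0},{"jaw": 0.4,"slide": [0,0,0],"twist": 0},{"jaw": 0.4,"slide": [0,0,0],"twist": 0},{"jaw": 0.4,"slide": [0,0,0],"twist": 0},{"jaw": 0.4,"slide": [0,0,0],"twist": 0}]'

```text
time_s: 11.6
position: [0.5582, -0.03, 0.1528]
tool_rot: [0.0, 0.383, 0.924, -0.0]
contact_force: [-0.4, -0.5, -0.1]
opening: 0.696
grip_force: 43.8
```

```bash
python3 g.py .559 -.029 .050; python3 - <<'E'
from h import *
camera('scene');print([(np.round(d['xyz'],3),round(d['score'],2)) for d in tip_of('scene','tin_sand')[:2]])
E
```

```text
11.6 pos [ 0.5582 -0.03    0.1528] yaw 44.9 tilt [ 0. -0. -1.] F [-0.4 -0.5 -0.1] op 0.696 gf 43.8
slide cm [1.000e-02 1.300e-01 1.028e+01] q [-0.12  0.39  1.58 -0.    1.16 -0.9 ]
[(array([ 0.558, -0.033,  0.122]), 0.85)]
```

>>> send_rows --deltas '[{"jaw": 0.4,"slide": [0.1,0.2,0],"twist": 0},{"jaw": 0.4,"slide": [0,0,3],"twist": 0},{"jaw": 0.4,"slide": [0,0,3],"twist": 0},{"jaw": 0.4,"slide": [0,0,2.5],"twist": 0},{"jaw": 0.4,"slide": [0,0,1.2],"twist": 0},{"jaw": 0.4,"slide": [0,0,0.4],"twist": 0},{"jaw": 0.4,"slide": [0,0,0],"twist": 0},{"jaw": 0.4,"slide": [0,0,0],"twist": 0}]'

```text
time_s: 12.37
position: [0.5596, -0.027, 0.0531]
tool_rot: [0.001, 0.383, 0.924, 0.0]
contact_force: [0.1, 0.6, -0.5]
opening: 0.692
grip_force: 43.8
```

>>> send_rows --deltas '[{"jaw": 0.4,"slide": [0,0,0.1],"twist": 0},{"jaw": 0.4,"slide": [0,0,0.1],"twist": 0},{"jaw": 0.4,"slide": [0,0,0.1],"twist": 0},{"jaw": 0.4,"slide": [0,0,0.1],"twist": 0},{"jaw": 0.4,"slide": [0,0,0.1],"twist": 0},{"jaw": 0.4,"slide": [0,0,0],"twist": 0},{"jaw": 0.4,"slide": [0,0,0],"twist": 0},{"jaw": 0.4,"slide": [0,0,0],"twist": 0}]'

```text
time_s: 13.03
position: [0.559, -0.0269, 0.0477]
tool_rot: [0.0, 0.383, 0.924, 0.0]
contact_force: [-5.4, 1.5, 9.0]
opening: 0.696
grip_force: 44.8
```

>>> send_rows --deltas '[{"jaw": 0.4,"slide": [0,0,-0.1],"twist": 0},{"jaw": 0.9,"slide": [0,0,0],"twist": 0},{"jaw": 0.9,"slide": [0,0,0],"twist": 0},{"jaw": 0.9,"slide": [0,0,0],"twist": 0},{"jaw": 0.9,"slide": [0,0,0],"twist": 0},{"jaw": 0.9,"slide": [0,0,-2],"twist": 0},{"jaw": 0.9,"slide": [0,0,-3.5],"twist": 0},{"jaw": 0.9,"slide": [0,0,-3.5],"twist": 0}]'

```text
time_s: 13.7
position: [0.5581, -0.0268, 0.138]
tool_rot: [-0.001, 0.383, 0.924, -0.0]
contact_force: [1.1, -0.7, 1.0]
opening: 0.9
grip_force: 0.0
```

>>> send_rows --deltas '[{"jaw": 1,"slide": [0,0,-2],"twist": 0},{"jaw": 1,"slide": [3.1,-1.7,0],"twist": 0},{"jaw": 1,"slide": [3.1,-1.7,0],"twist": 0},{"jaw": 1,"slide": [3.1,-1.7,0],"twist": 0},{"jaw": 1,"slide": [3.1,-1.6,0],"twist": 0},{"jaw": 1,"slide": [0,0,0],"twist": 0.12},{"jaw": 1,"slide": [0,0,0],"twist": 0.12},{"jaw": 1,"slide": [0,0,0],"twist": 0.12}]'

```text
time_s: 14.37
position: [0.4236, 0.0136, 0.1581]
tool_rot: [0.0, 0.544, 0.839, 0.0]
contact_force: [0.7, -0.5, -0.8]
opening: 1.004
grip_force: 0.0
```

>>> send_rows --deltas '[{"jaw": 1,"slide": [0,0,0],"twist": 0.12},{"jaw": 1,"slide": [0,0,0],"twist": 0.12},{"jaw": 1,"slide": [0,0,0],"twist": 0.12},{"jaw": 1,"slide": [0,0,0],"twist": 0.12},{"jaw": 1,"slide": [0,0,0],"twist": 0.12},{"jaw": 1,"slide": [0,0,0],"twist": 0.12},{"jaw": 1,"slide": [0,0,0],"twist": 0.12},{"jaw": 1,"slide": [0,0,0],"twist": 0.12}]'

```text
time_s: 15.03
position: [0.4238, 0.0135, 0.1578]
tool_rot: [0.0, 0.87, 0.492, 0.0]
contact_force: [0.4, 0.0, 0.4]
opening: 1.002
grip_force: 0.0
```

```bash
python3 - <<'E'
from h import *
camera('scene');camera('top')
for c in('top','scene'):
  for n in ('tin_green','tin_sand','tin_grey','board'):
    print(c,n,[(np.round(d['xyz'],3),round(d['score'],2)) for d in tip_of(c,n)[:1]])
E
python3 g.py .4235 .0135 .025
```

```text
top tin_green [(array([ 0.621, -0.058,  0.014]), 0.94)]
top tin_sand []
top tin_grey []
top board [(array([ 0.577, -0.062, -0.001]), 0.9)]
scene tin_green [(array([ 0.618, -0.06 ,  0.012]), 0.69)]
scene tin_sand [(array([ 0.558, -0.028,  0.017]), 0.94)]
scene tin_grey [(array([ 0.424,  0.017, -0.005]), 0.85)]
scene board [(array([ 0.425,  0.015, -0.003]), 0.7)]
15.53 pos [0.4238 0.0135 0.1578] yaw -30.6 tilt [ 0. -0. -1.] F [ 0.4 -0.1 -1. ] op 0.995 gf 0.0
slide cm [-1.000e-02 -3.000e-02  1.328e+01] q [-0.05  0.1   1.94 -0.    1.1   0.48]
```

>>> send_rows --deltas '[{"jaw": 1,"slide": [0,0,3],"twist": 0},{"jaw": 1,"slide": [0,0,3.5],"twist": 0},{"jaw": 1,"slide": [0,0,3.5],"twist": 0},{"jaw": 1,"slide": [0,0,2.2],"twist": 0},{"jaw": 1,"slide": [0,0,1],"twist": 0},{"jaw": 1,"slide": [0,0,0],"twist": 0},{"jaw": 1,"slide": [0,0,0],"twist": 0},{"jaw": 0.3,"slide": [0,0,0],"twist": 0}]'

```text
time_s: 16.2
position: [0.4247, 0.0134, 0.0272]
tool_rot: [0.001, 0.869, 0.495, 0.001]
contact_force: [0.3, -0.1, -0.2]
opening: 0.882
grip_force: 0.0
```

>>> send_rows --deltas '[{"jaw": 0.3,"slide": [0,0,0],"twist": 0},{"jaw": 0.3,"slide": [0,0,0],"twist": 0},{"jaw": 0.3,"slide": [0,0,0],"twist": 0},{"jaw": 0.3,"slide": [0,0,0],"twist": 0},{"jaw": 0.3,"slide": [0,0,0],"twist": 0},{"jaw": 0.3,"slide": [0,0,0],"twist": 0},{"jaw": 0.3,"slide": [0,0,0],"twist": 0},{"jaw": 0.3,"slide": [0,0,0],"twist": 0}]'

```text
time_s: 16.87
position: [0.4245, 0.0134, 0.0271]
tool_rot: [0.001, 0.869, 0.495, 0.001]
contact_force: [-3.2, -0.1, 11.4]
opening: 0.602
grip_force: 39.9
```

```bash
python3 g.py .560 -.092 .148
```

```text
16.87 pos [0.4245 0.0134 0.0271] yaw -30.6 tilt [ 0.002 -0.    -1.   ] F [-3.2 -0.1 11.4] op 0.602 gf 39.9
slide cm [ -2.15  17.05 -12.06] q [-0.05  0.34  2.03 -0.    0.77  0.48]
```

>>> send_rows --deltas '[{"jaw": 0.3,"slide": [0,0,-2.4],"twist": 0},{"jaw": 0.3,"slide": [0,0,-3.4],"twist": 0},{"jaw": 0.3,"slide": [0,0,-3.4],"twist": 0},{"jaw": 0.3,"slide": [0,0,-2.8],"twist": 0},{"jaw": 0.3,"slide": [-0.2,2,0],"twist": 0},{"jaw": 0.3,"slide": [-0.4,3,0],"twist": 0},{"jaw": 0.3,"slide": [-0.4,3.2,0],"twist": 0},{"jaw": 0.3,"slide": [-0.4,3.2,0],"twist": 0}]'

```text
time_s: 17.53
position: [0.5157, -0.0576, 0.1467]
tool_rot: [0.0, 0.869, 0.495, 0.001]
contact_force: [0.1, 0.9, -1.6]
opening: 0.602
grip_force: 43.1
```

>>> send_rows --deltas '[{"jaw": 0.3,"slide": [-0.4,3.2,0],"twist": 0},{"jaw": 0.3,"slide": [-0.35,2.45,0],"twist": 0},{"jaw": 0.3,"slide": [0,0,0],"twist": 0},{"jaw": 0.3,"slide": [0,0,0],"twist": 0},{"jaw": 0.3,"slide": [0,0,0],"twist": 0},{"jaw": 0.3,"slide": [0,0,0],"twist": 0},{"jaw": 0.3,"slide": [0,0,0],"twist": 0},{"jaw": 0.3,"slide": [0,0,0],"twist": 0}]'

```text
time_s: 18.2
position: [0.5593, -0.0915, 0.1462]
tool_rot: [0.0, 0.869, 0.495, 0.0]
contact_force: [0.0, -0.4, -1.5]
opening: 0.603
grip_force: 43.1
```

```bash
python3 g.py .560 -.092 .043; python3 - <<'E'
from h import *
im=camera('scene');print([(np.round(d['xyz'],3),round(d['score'],2)) for d in tip_of('scene','tin_grey')[:2]])
E
```

```text
18.2 pos [ 0.5593 -0.0915  0.1462] yaw -30.6 tilt [ 0. -0. -1.] F [ 0.  -0.4 -1.5] op 0.603 gf 43.1
slide cm [-1.000e-02  9.000e-02  1.032e+01] q [-0.23  0.42  1.57  0.    1.16  0.31]
[]
```

>>> send_rows --deltas '[{"jaw": 0.3,"slide": [0,0.1,0],"twist": 0},{"jaw": 0.3,"slide": [0,0,3],"twist": 0},{"jaw": 0.3,"slide": [0,0,3],"twist": 0},{"jaw": 0.3,"slide": [0,0,2.3],"twist": 0},{"jaw": 0.3,"slide": [0,0,1.2],"twist": 0},{"jaw": 0.3,"slide": [0,0,0.3],"twist": 0},{"jaw": 0.3,"slide": [0,0,0],"twist": 0},{"jaw": 0.3,"slide": [0,0,0],"twist": 0}]'

```text
time_s: 18.97
position: [0.5611, -0.0926, 0.0491]
tool_rot: [0.001, 0.869, 0.495, 0.001]
contact_force: [-0.9, 0.3, -0.5]
opening: 0.601
grip_force: 43.1
```

>>> send_rows --deltas '[{"jaw": 0.3,"slide": [0,0,0.1],"twist": 0},{"jaw": 0.3,"slide": [0,0,0.1],"twist": 0},{"jaw": 0.3,"slide": [0,0,0.1],"twist": 0},{"jaw": 0.3,"slide": [0,0,0.1],"twist": 0},{"jaw": 0.3,"slide": [0,0,0.1],"twist": 0},{"jaw": 0.3,"slide": [0,0,0.05],"twist": 0},{"jaw": 0.3,"slide": [0,0,0],"twist": 0},{"jaw": 0.3,"slide": [0,0,0],"twist": 0}]'

```text
time_s: 19.63
position: [0.5605, -0.0925, 0.0432]
tool_rot: [0.0, 0.869, 0.495, 0.0]
contact_force: [-5.8, 1.3, 8.4]
opening: 0.604
grip_force: 44.2
```

>>> send_rows --deltas '[{"jaw": 0.3,"slide": [0,0,-0.1],"twist": 0},{"jaw": 0.8,"slide": [0,0,0],"twist": 0},{"jaw": 0.8,"slide": [0,0,0],"twist": 0},{"jaw": 0.8,"slide": [0,0,0],"twist": 0},{"jaw": 0.8,"slide": [0,0,0],"twist": 0},{"jaw": 0.8,"slide": [0,0,-2],"twist": 0},{"jaw": 0.8,"slide": [0,0,-3.5],"twist": 0},{"jaw": 0.8,"slide": [0,0,-3.5],"twist": 0}]'

```text
time_s: 20.3
position: [0.5597, -0.0923, 0.1335]
tool_rot: [-0.001, 0.869, 0.495, -0.001]
contact_force: [0.8, 0.0, 0.6]
opening: 0.802
grip_force: 0.0
```

>>> send_rows --deltas '[{"jaw": 0.8,"slide": [0,0,-3.5],"twist": 0},{"jaw": 0.8,"slide": [0,0,-3.5],"twist": 0},{"jaw": 0.8,"slide": [0,0,-3.5],"twist": 0},{"jaw": 0.8,"slide": [2.9,-2.0,0],"twist": 0},{"jaw": 0.8,"slide": [2.9,-2.0,0],"twist": 0},{"jaw": 0.8,"slide": [2.9,-2.0,0],"twist": 0},{"jaw": 0.8,"slide": [2.9,-2.0,0],"twist": 0},{"jaw": 0.8,"slide": [2.9,-2.0,0],"twist": 0}]'

```text
time_s: 20.97
position: [0.5478, 0.0848, 0.2384]
tool_rot: [0.0, 0.869, 0.495, 0.0]
contact_force: [0.0, 1.2, 0.5]
opening: 0.798
grip_force: 0.0
```

```bash
python3 g.py .537 .231 .240; python3 - <<'E'
from h import *
T=[(.579,-.061,.016,.106),(.6195,-.06,.101,.032),(.559,-.028,.086,.03),(.5605,-.0925,.076,.026)]
overlay('top',camera('top'),T,(200,120,305,215),5,'pics/ov4.png')
overlay('scene',camera('scene'),T,(215,130,315,225),5,'pics/ov5.png')
a,b=cv2.imread('pics/ov4.png'),cv2.imread('pics/ov5.png')
cv2.imwrite('pics/ov45.png',cv2.resize(np.hstack([a,b[:475]]),None,fx=.78,fy=.78))
E
```

```text
20.97 pos [0.5478 0.0848 0.2384] yaw -30.7 tilt [ 0.  0. -1.] F [0.  1.2 0.5] op 0.798 gf 0.0
slide cm [12.02 -8.39 -0.16] q [ 0.09  0.3   1.5  -0.    1.34  0.62]
```

View pics/ov45.png

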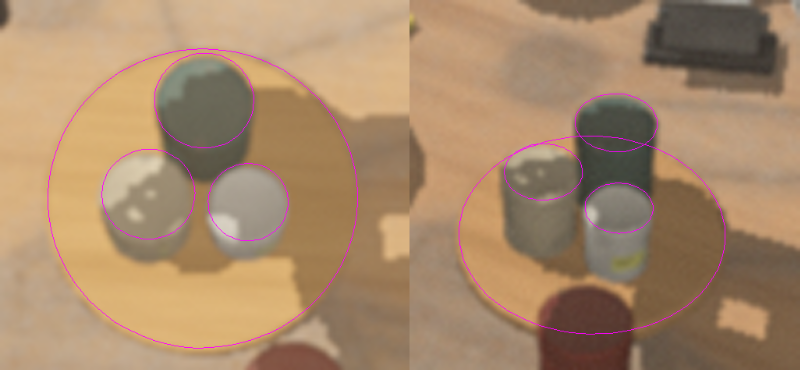

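The left (top) and right (scene) views show all three tins standing where intended, with the lids on their projected outlines. Next is the dome.

>>> send_rows --deltas '[{"jaw": 0.8,"slide": [3,-2.1,0],"twist": 0},{"jaw": 0.8,"slide": [3,-2.1,0],"twist": 0},{"jaw": 0.8,"slide": [3,-2.1,0],"twist": 0},{"jaw": 0.8,"slide": [2,-1.4,0],"twist": 0},{"jaw": 0.8,"slide": [1,-0.7,0],"twist": 0},{"jaw": 0.8,"slide": [0,0,0],"twist": 0},{"jaw": 0.8,"slide": [0,0,0],"twist": 0},{"jaw": 0.8,"slide": [0,0,0],"twist": 0}]'

```text
time_s: 21.73
position: [0.5375, 0.228, 0.2382]
tool_rot: [0.0, 0.869, 0.495, -0.0]
contact_force: [0.0, 0.7, -0.2]
opening: 0.804
grip_force: 0.0
```

```bash
python3 g.py .537 .231 .143
```

```text
21.73 pos [0.5375 0.228  0.2382] yaw -30.7 tilt [-0. -0. -1.] F [ 0.   0.7 -0.2] op 0.804 gf 0.0
slide cm [ 0.23 -0.2   9.52] q [ 0.34  0.37  1.41 -0.    1.36  0.87]
```

>>> send_rows --deltas '[{"jaw": 0.8,"slide": [0.2,-0.2,2],"twist": 0},{"jaw": 0.8,"slide": [0,0,3],"twist": 0},{"jaw": 0.8,"slide": [0,0,2.5],"twist": 0},{"jaw": 0.8,"slide": [0,0,1.4],"twist": 0},{"jaw": 0.8,"slide": [0,0,0.6],"twist": 0},{"jaw": 0.7,"slide": [0,0,0],"twist": 0},{"jaw": 0.6,"slide": [0,0,0],"twist": 0},{"jaw": 0.5,"slide": [0,0,0],"twist": 0}]'

```text
time_s: 22.4
position: [0.5372, 0.2318, 0.1447]
tool_rot: [0.0, 0.869, 0.495, 0.001]
contact_force: [0.3, -0.3, 0.8]
opening: 0.506
grip_force: 0.0
```

>>> send_rows --deltas '[{"jaw": 0.45,"slide": [0,0,0],"twist": 0},{"jaw": 0.4,"slide": [0,0,0],"twist": 0},{"jaw": 0.3,"slide": [0,0,0],"twist": 0},{"jaw": 0.2,"slide": [0,0,0],"twist": 0},{"jaw": 0.2,"slide": [0,0,0],"twist": 0},{"jaw": 0.2,"slide": [0,0,0],"twist": 0},{"jaw": 0.2,"slide": [0,0,0],"twist": 0},{"jaw": 0.2,"slide": [0,0,0],"twist": 0}]' --grip_force 50

```text
time_s: 23.07
position: [0.5366, 0.2322, 0.1442]
tool_rot: [0.0, 0.869, 0.495, 0.001]
contact_force: [-3.1, -0.7, 5.5]
opening: 0.348
grip_force: 48.9
```

```bash
python3 g.py .579 -.061 .290
```

```text
23.07 pos [0.5366 0.2322 0.1442] yaw -30.6 tilt [ 0.001  0.    -1.   ] F [-3.1 -0.7  5.5] op 0.348 gf 48.9
slide cm [-23.06  18.6  -14.59] q [ 0.35  0.46  1.51 -0.    1.17  0.88]
```

>>> send_rows --deltas '[{"jaw": 0.2,"slide": [0,0,-0.5],"twist": 0},{"jaw": 0.2,"slide": [0,0,-1],"twist": 0},{"jaw": 0.2,"slide": [0,0,-1.6],"twist": 0},{"jaw": 0.2,"slide": [0,0,-2.2],"twist": 0},{"jaw": 0.2,"slide": [0,0,-2.5],"twist": 0},{"jaw": 0.2,"slide": [0,0,-2.5],"twist": 0},{"jaw": 0.2,"slide": [0,0,-2.2],"twist": 0},{"jaw": 0.2,"slide": [0,0,-1.5],"twist": 0}]'

```text
time_s: 23.73
position: [0.5365, 0.2321, 0.2861]
tool_rot: [0.0, 0.869, 0.495, 0.001]
contact_force: [-0.2, 0.2, -6.8]
opening: 0.347
grip_force: 50.3
```

```bash
python3 g.py .579 -.061 .290; python3 - <<'E'
from h import *
x,y,z=state()['position'];z-=.144
im=camera('scene');overlay('scene',im,[(x,y,z,.095),(x,y,z+.157,.016)],(110,70,260,230),4,'pics/ov6.png')
for n in('dome','dome_knob'):print([(np.round(d['xyz'],3),round(d['score'],2)) for d in tip_of('scene',n)[:2]])
E
```

```text
23.73 pos [0.5365 0.2321 0.2861] yaw -30.7 tilt [ 0.002  0.001 -1.   ] F [-0.2  0.2 -6.8] op 0.347 gf 50.3
slide cm [-23.04  18.6   -0.4 ] q [ 0.35  0.34  1.34 -0.    1.46  0.88]
[(array([0.537, 0.229, 0.144]), 0.65), (array([ 0.582, -0.06 ,  0.002]), 0.52)]
[(array([0.536, 0.23 , 0.3  ]), 0.68)]
```

View pics/ov6.png

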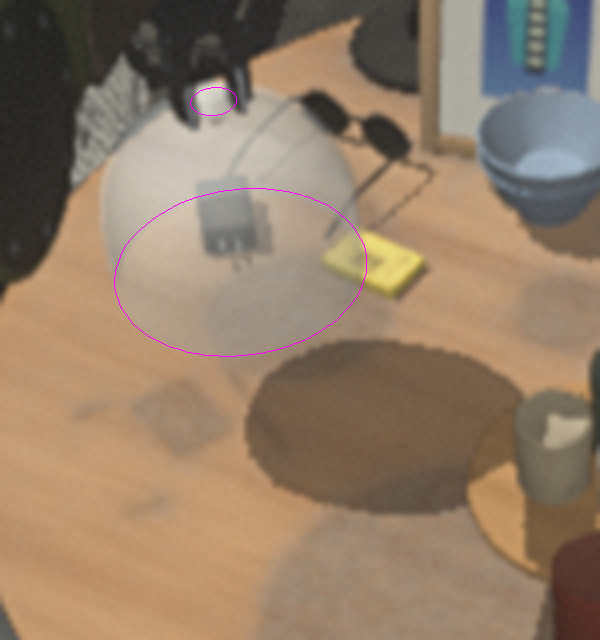

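The dome hangs level on the outline, with its rim at z≈0.142, about 4 cm above the tins. Carrying it over gently.

>>> send_rows --deltas '[{"jaw": 0.2,"slide": [-0.6,0.5,-0.3],"twist": 0},{"jaw": 0.2,"slide": [-1.1,0.9,0],"twist": 0},{"jaw": 0.2,"slide": [-1.6,1.3,0],"twist": 0},{"jaw": 0.2,"slide": [-1.9,1.5,0],"twist": 0},{"jaw": 0.2,"slide": [-1.9,1.5,0],"twist": 0},{"jaw": 0.2,"slide": [-1.9,1.5,0],"twist": 0},{"jaw": 0.2,"slide": [-1.9,1.5,0],"twist": 0},{"jaw": 0.2,"slide": [-1.9,1.5,0],"twist": 0}]'

```text
time_s: 24.55
position: [0.5586, 0.0675, 0.2853]
tool_rot: [-0.0, 0.869, 0.495, -0.001]
contact_force: [0.4, 0.9, -6.1]
opening: 0.349
grip_force: 50.2
```

>>> send_rows --deltas '[{"jaw": 0.2,"slide": [-1.9,1.5,0],"twist": 0},{"jaw": 0.2,"slide": [-1.9,1.5,0],"twist": 0},{"jaw": 0.2,"slide": [-1.9,1.5,0],"twist": 0},{"jaw": 0.2,"slide": [-1.6,1.4,0],"twist": 0},{"jaw": 0.2,"slide": [-1.3,1.1,0],"twist": 0},{"jaw": 0.2,"slide": [-0.9,0.8,0],"twist": 0},{"jaw": 0.2,"slide": [-0.5,0.4,0],"twist": 0},{"jaw": 0.2,"slide": [-0.2,0.2,0],"twist": 0}]'

```text
time_s: 25.22
position: [0.579, -0.0618, 0.2857]
tool_rot: [-0.0, 0.869, 0.495, -0.0]
contact_force: [-1.4, -0.3, -6.2]
opening: 0.348
grip_force: 50.2
```

>>> send_rows --deltas '[{"jaw": 0.2,"slide": [0,0,0],"twist": 0},{"jaw": 0.2,"slide": [0,0,0],"twist": 0},{"jaw": 0.2,"slide": [0,0,0],"twist": 0},{"jaw": 0.2,"slide": [0,0,0],"twist": 0},{"jaw": 0.2,"slide": [0,0,0],"twist": 0},{"jaw": 0.2,"slide": [0,0,0],"twist": 0},{"jaw": 0.2,"slide": [0,0,0],"twist": 0},{"jaw": 0.2,"slide": [0,0,0],"twist": 0}]'

```text
time_s: 25.88
position: [0.5792, -0.0605, 0.2863]
tool_rot: [-0.0, 0.869, 0.495, -0.0]
contact_force: [0.2, 0.6, -6.2]
opening: 0.346
grip_force: 50.2
```

```bash
python3 g.py .579 -.061 .18; python3 - <<'E'
from h import *
x,y,z=state()['position'];z-=.144
im=camera('scene');overlay('scene',im,[(x,y,z,.095),(x,y,z+.157,.016),(.579,-.061,.016,.106)],(200,70,340,220),4,'pics/ov7.png')
camera('top')
for c in('scene','top'):
  for n in('dome','dome_knob'):print(c,[(np.round(d['xyz'],3),round(d['score'],2)) for d in tip_of(c,n)[:2]])
E
```

```text
25.88 pos [ 0.5792 -0.0605  0.2863] yaw -30.6 tilt [-0.  0. -1.] F [ 0.2  0.6 -6.2] op 0.346 gf 50.2
slide cm [-5.000e-02  1.000e-02  1.063e+01] q [-0.17  0.34  1.34  0.    1.46  0.37]
scene [(array([ 0.579, -0.064,  0.144]), 0.8)]
scene [(array([ 0.58 , -0.064,  0.302]), 0.68)]
top []
top []
```

View pics/ov7.png

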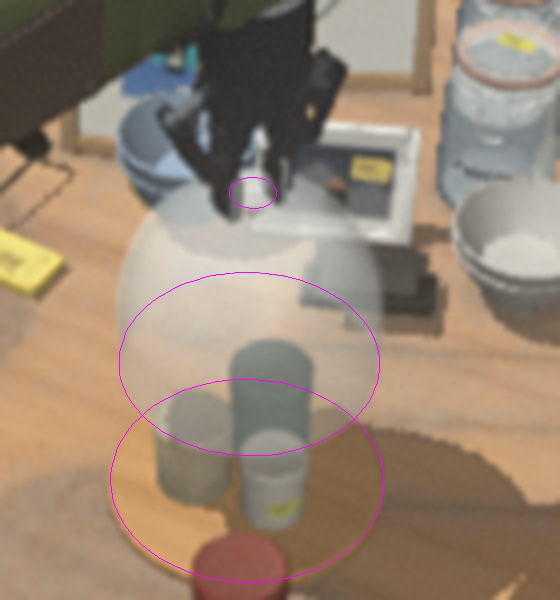

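The dome is level and centred over the board (ellipses match); descending.

>>> send_rows --deltas '[{"jaw": 0.2,"slide": [0.1,-0.1,0.7],"twist": 0},{"jaw": 0.2,"slide": [0,0,1.5],"twist": 0},{"jaw": 0.2,"slide": [0,0,1.8],"twist": 0},{"jaw": 0.2,"slide": [0,0,1.8],"twist": 0},{"jaw": 0.2,"slide": [0,0,1.8],"twist": 0},{"jaw": 0.2,"slide": [0,0,1.8],"twist": 0},{"jaw": 0.2,"slide": [0,0,1.5],"twist": 0},{"jaw": 0.2,"slide": [0,0,0.7],"twist": 0}]'

```text
time_s: 26.85
position: [0.5779, -0.059, 0.1677]
tool_rot: [-0.001, 0.869, 0.495, -0.001]
contact_force: [-0.6, -0.2, -7.1]
opening: 0.347
grip_force: 50.3
```

>>> send_rows --deltas '[{"jaw": 0.2,"slide": [0,0,0.3],"twist": 0},{"jaw": 0.2,"slide": [0,0,0.1],"twist": 0},{"jaw": 0.2,"slide": [0,0,0],"twist": 0},{"jaw": 0.2,"slide": [0,0,0],"twist": 0},{"jaw": 0.2,"slide": [0,0,0],"twist": 0},{"jaw": 0.2,"slide": [0,0,0],"twist": 0},{"jaw": 0.2,"slide": [0,0,0],"twist": 0},{"jaw": 0.2,"slide": [0,0,0],"twist": 0}]'

```text
time_s: 27.52
position: [0.5789, -0.0593, 0.1665]
tool_rot: [0.0, 0.869, 0.495, 0.0]
contact_force: [0.2, 0.6, -6.0]
opening: 0.343
grip_force: 50.3
```

```bash
python3 g.py .579 -.06 .16
```

```text
27.52 pos [ 0.5789 -0.0593  0.1665] yaw -30.7 tilt [ 0. -0. -1.] F [ 0.2  0.6 -6. ] op 0.343 gf 50.3
slide cm [-0.06  0.04  0.65] q [-0.16  0.43  1.5  -0.    1.21  0.37]
```

Still hanging (−6 N), so it hasn't touched a tin. Creeping down the last 6.5 mm.

>>> send_rows --deltas '[{"jaw": 0.2,"slide": [0,0,0.1],"twist": 0},{"jaw": 0.2,"slide": [0,0,0.1],"twist": 0},{"jaw": 0.2,"slide": [0,0,0.1],"twist": 0},{"jaw": 0.2,"slide": [0,0,0.1],"twist": 0},{"jaw": 0.2,"slide": [0,0,0.05],"twist": 0},{"jaw": 0.2,"slide": [0,0,0.05],"twist": 0},{"jaw": 0.2,"slide": [0,0,0],"twist": 0},{"jaw": 0.2,"slide": [0,0,0],"twist": 0}]'

```text
time_s: 28.18
position: [0.5789, -0.0593, 0.1613]
tool_rot: [0.0, 0.869, 0.495, -0.0]
contact_force: [0.4, -0.1, -6.4]
opening: 0.344
grip_force: 50.3
```

>>> send_rows --deltas '[{"jaw": 0.2,"slide": [0,0,0.05],"twist": 0},{"jaw": 0.2,"slide": [0,0,0.05],"twist": 0},{"jaw": 0.2,"slide": [0,0,0.05],"twist": 0},{"jaw": 0.2,"slide": [0,0,0],"twist": 0},{"jaw": 0.2,"slide": [0,0,0],"twist": 0},{"jaw": 0.2,"slide": [0,0,0],"twist": 0},{"jaw": 0.2,"slide": [0,0,0],"twist": 0},{"jaw": 0.2,"slide": [0,0,0],"twist": 0}]'

```text
time_s: 28.85
position: [0.579, -0.0592, 0.1605]
tool_rot: [0.0, 0.869, 0.495, 0.0]
contact_force: [-4.9, 1.4, 4.6]
opening: 0.351
grip_force: 51.2
```

>>> send_rows --deltas '[{"jaw": 0.36,"slide": [0,0,0],"twist": 0},{"jaw": 0.4,"slide": [0,0,0],"twist": 0},{"jaw": 0.5,"slide": [0,0,0],"twist": 0},{"jaw": 0.6,"slide": [0,0,0],"twist": 0},{"jaw": 0.8,"slide": [0,0,0],"twist": 0},{"jaw": 0.8,"slide": [0,0,0],"twist": 0},{"jaw": 0.8,"slide": [0,0,-0.5],"twist": 0},{"jaw": 0.8,"slide": [0,0,-1],"twist": 0}]'

```text
time_s: 29.52
position: [0.5785, -0.0592, 0.1744]
tool_rot: [-0.001, 0.869, 0.495, -0.001]
contact_force: [0.0, -0.1, -0.6]
opening: 0.799
grip_force: 0.0
```

>>> send_rows --deltas '[{"jaw": 0.8,"slide": [0,0,-2],"twist": 0},{"jaw": 0.8,"slide": [0,0,-3],"twist": 0},{"jaw": 0.8,"slide": [0,0,-3],"twist": 0},{"jaw": 0.8,"slide": [1,-1,0],"twist": 0},{"jaw": 0.8,"slide": [2.7,-2.2,0],"twist": 0},{"jaw": 0.8,"slide": [2.7,-2.2,0],"twist": 0},{"jaw": 0.8,"slide": [2.7,-2.2,0],"twist": 0},{"jaw": 0.8,"slide": [2.7,-2.2,0],"twist": 0}]'

```text
time_s: 30.18
position: [0.5543, 0.0937, 0.2558]
tool_rot: [0.0, 0.869, 0.495, 0.001]
contact_force: [0.7, 0.2, -0.0]
opening: 0.805
grip_force: 0.0
```

>>> send_rows --deltas '[{"jaw": 0.8,"slide": [2.7,-2.2,0],"twist": 0},{"jaw": 0.8,"slide": [2.7,-2.2,0],"twist": 0},{"jaw": 0.8,"slide": [2.7,-2.2,0],"twist": 0},{"jaw": 0.8,"slide": [2.7,-2.2,0],"twist": 0},{"jaw": 0.8,"slide": [0,0,0],"twist": 0},{"jaw": 0.8,"slide": [0,0,0],"twist": 0},{"jaw": 0.8,"slide": [0,0,0],"twist": 0},{"jaw": 0.8,"slide": [0,0,0],"twist": 0}]'

```text
time_s: 30.85
position: [0.5343, 0.2291, 0.2552]
tool_rot: [0.0, 0.869, 0.495, 0.0]
contact_force: [0.5, -0.7, -0.1]
opening: 0.797
grip_force: 0.0
```

```bash
python3 - <<'E'
from h import *
x,y=.579,-.061
T=[(x,y,.016,.106),(x,y,.016,.095),(x,y,.173,.016)]
overlay('top',camera('top'),T,(195,95,305,215),5,'pics/a.png')
overlay('scene',camera('scene'),T,(215,105,325,225),5,'pics/b.png')
cv2.imwrite('pics/ov8.png',cv2.resize(np.hstack([cv2.imread('pics/a.png'),cv2.imread('pics/b.png')]),None,fx=.72,fy=.72))
for c in('scene','top'):
  for n in('dome','dome_knob','tin_red','soap_blue','board'):print(c,n,[(np.round(d['xyz'],3),round(d['score'],2)) for d in tip_of(c,n)[:1]])
E
```

```text
scene dome []
scene dome_knob [(array([ 0.58 , -0.062,  0.174]), 0.87)]
scene tin_red [(array([ 0.433, -0.126, -0.002]), 0.6)]
scene soap_blue [(array([ 0.523, -0.366,  0.001]), 0.88)]
scene board []
top dome [(array([ 0.577, -0.061,  0.016]), 0.82)]
top dome_knob [(array([ 0.577, -0.06 ,  0.175]), 0.75)]
top tin_red [(array([ 0.436, -0.128, -0.001]), 0.68)]
top soap_blue [(array([ 0.525, -0.374, -0.002]), 0.92)]
top board [(array([ 0.523, -0.374, -0.003]), 0.47)]
```

View pics/ov8.png

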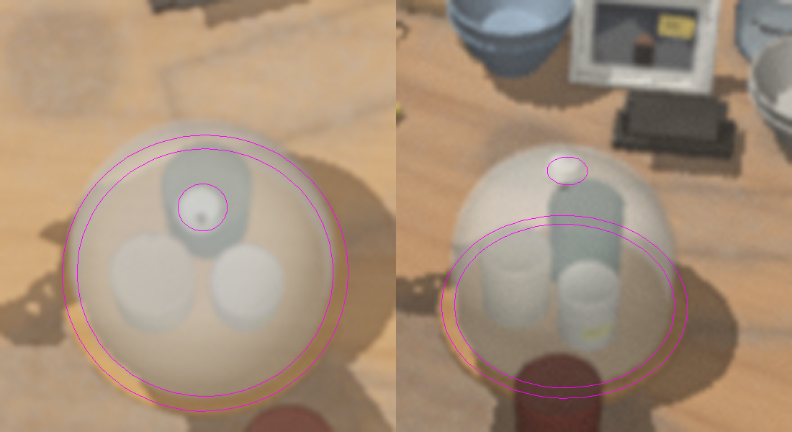

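The dome stands level and centred. Both views show its rim inside the board outline, the knob on its projected circle and all three tins standing inside. The red tin and soap haven't moved. Handing in.

```bash
python3 -c "from station import *;print(finish_job())"
```

```text
the job is handed in; nothing more can be done
None
```

The display is set up and handed in at about 31 s: green, sand and grey tins stand on the board as asked, the dome sits level and centred over them, and the red tin and soap were left where they were.

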